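# Show the tongs' jaws to the inspection camera

## Task

Pull the tongs up out of their spring clips in the rack and hold them up to the inspection camera for the hygiene check: jaws first and pointing straight into the lens along its line of sight (which slopes, so slope the tongs to match), jaw tips 70 mm in front of the middle of the lens, and the tongs not rolled from the way they lay in the rack. Do not bump the camera, leave the spatula in its clips and everything else where it stands. Finish while holding the tongs there, still and firmly gripped, touching nothing else: do not put them down or let go.

Things in the scene. Friction and masses are not known exactly. Their poses are not given: they have to be found in the camera images.
- tongs_center (a point): Centre of the steel tongs (half-way along and up), near their centre of mass: the place to grip. Locked shut and rigid: 250 mm long, 14 mm high, two parallel flat-sided arms, 24 mm over their outsides; 35 mm wide at the jaws (last 50 mm); round pivot at the other end. About 150 g. x along the tongs to the jaws, z up as they lie in the rack. Starts about 52 mm above the table.
- jaw_tip (a point): Foremost point of the tongs' shut jaws, half-way up, 125 mm from the tongs' centre along x; same axes as the tongs' centre.
- tongs: The same tongs, with the origin 7 mm below their centre, same axes.
- view (a point): The camera's point of sharp view, in the air 70 mm straight in front of the middle of its lens, about 220 to 280 mm up. x: along the line of sight, out of the lens, away from the camera (slopes down 0.08 to 0.45 rad, varies); y level; z up, square to the line of sight. Tongs rightly presented have their x opposite to this x and their z along this z.
- stand: Inspection camera stand, fixed: foot 110 mm square, post and yoke up to 305 mm high. Origin on the table under the yoke, x (level) the way the camera looks. The black head (60 x 60 x 50 mm, lens barrel 42 mm across) tilts in the yoke, pivot 285 mm up, lens glass 60 mm ahead of the pivot. Its tilt is stiff: leave it.
- rack: Spring-clip rack, fixed: board 200 x 180 x 12 mm, origin under its centre, x along its two berths at y = +-47.5 mm. In each, two clips at x = +-50 mm (14 mm long) hold a tool 45 mm above the table; their sprung roller cheeks close over its upper edges, up to 69 mm high, 37 mm wide. Between the clips there is room for fingers. A straight upward pull of 5 to 12 N frees a tool within 12 mm.
- spatula: Steel spatula in the other berth of the rack (which berth is which varies), 250 mm long, with a flat blade 70 mm wide; shank 24 mm wide, 14 mm high. Origin at the middle of its underside. Stays in its clips.
- spatula_center (a point): Middle of the spatula, half-way up, x towards the blade.
- comal: Green enamel comal (flat griddle), 240 mm across, 16 mm high, two loop handles; origin under its centre. Leave alone.
- warmer0: Lowest of a stack of three round plastic tortilla warmers, each about 206 mm across and 62 mm high; origin under its centre. Leave alone.
- warmer1: Middle warmer of the stack. Leave alone.
- warmer2: Top warmer of the stack; its lid is 186 mm above the table. Leave alone.
- molcajete: Grey stone mortar, 150 mm across, 75 mm high; origin under its centre. Leave alone.
- salt: Glass salt jar with a steel cap, 56 mm across, 65 mm high; origin under its centre. Leave alone.
- spoon: Wooden spoon, 240 mm long, lying on the table; origin under its middle. Leave alone.

How it is judged (in metres and radians):
On the way:
1. the tongs are gripped and lifted clear of the rack, at least 50 mm above their place (height (world z) of tongs_center above 0.1 m and contact force between tongs and the fingers above 1 N and contact force between tongs and rack below 0.2 N), for 0.1 s.
At the end, for the whole second after the job is handed in: Fingers hold the tongs (over 2 N), still, touching nothing else; jaw tip within 25 mm of the point 70 mm before the lens, length within 0.2 rad of the line of sight, jaws to the lens, roll under 0.2 rad; camera within 8 mm, spatula 15 mm, other things 20 mm of their places (distance between jaw_tip and view below 0.025 m and angle between the x axis of tongs_center and the x axis of view, either way round below 0.2 rad and angle between the y axis of tongs_center and the y axis of view, either way round below 0.2 rad and x of tongs_center in the frame of view above 0.08 m and height (world z) of tongs_center above 0.1 m and contact force between tongs and the fingers above 2 N and linear speed of tongs below 0.02 m/s and angular speed of tongs below 0.2 rad/s and contact force between tongs and rack below 0.2 N and contact force between tongs and stand below 0.2 N and contact force between tongs and spatula below 0.2 N and contact force between tongs and comal below 0.2 N and contact force between tongs and warmer0 below 0.2 N and contact force between tongs and warmer1 below 0.2 N and contact force between tongs and warmer2 below 0.2 N and contact force between tongs and molcajete below 0.2 N and contact force between tongs and salt below 0.2 N and contact force between tongs and spoon below 0.2 N and distance of view from where it was at the start of the episode below 0.008 m and distance of spatula_center from where it was at the start of the episode below 0.015 m and distance of each of comal, warmer0, warmer1, warmer2, molcajete, salt, spoon from where it was at the start of the episode below 0.02 m); the arm keeps its last pose, push and grip.
It fails at once if the inspection camera is knocked out of its place or tilt by more than 8 mm at its point of view (distance of view from where it was at the start of the episode above 0.008 m).
It fails at once if the inspection camera or its stand is bumped with more than 3 N (contact force between stand and the arm above 3 N or contact force between stand and the fingers above 3 N or contact force between stand and tongs above 3 N).
It fails at once if the spatula is shifted by more than 15 mm (distance of spatula_center from where it was at the start of the episode above 0.015 m).
It fails at once if another thing on the table is shifted by more than 20 mm (distance of any of comal, warmer0, warmer1, warmer2, molcajete, salt, spoon from where it was at the start of the episode above 0.02 m).
It fails at once if the tongs are dropped on the table (height (world z) of tongs_center below 0.03 m).
It also fails if it takes over 37 s, if anything falls off the work surface, if the arm or the gripper's body presses on something with over 40 N, if the wrist force passes 120 N, or if a joint passes its speed limit or range.

## Robot

A 6-joint arm with a two-finger parallel gripper is mounted at the origin on the work surface. World frame = base frame: x ahead of the robot, y to its left, z up, the work surface at z = 0. Lengths are in m, angles in degrees, forces in N, time in s.
With the tool pointing down it reaches from about 0.3 to 0.75 m from the base axis. Payload 8.5 kg.
Tool frame: the origin (TCP) lies on the mounting face of the last link; the fingertips stand tip_extent ahead of it and the grasp point (between the pads) lies 155 mm ahead of it (tip_extent is the distance from the TCP to the fingertips, in m); z points along the fingers, y is the line along which they close (so a half turn about z gives the same grasp; the last joint's range is limited). The gripper opens to 85 mm and grips with 20 to 120 N. Pads are 22 mm wide; open, the fingers measure 114 mm over their backs; the gripper's body (76 mm by 85 mm) begins 54 mm behind the grasp point. The pads swing forward as they close: fully open they stand 13 mm farther back than shut.
Start: joints at [-84.013, 21.807, 74.336, -0, 83.858, -12.336], TCP at [0.173, -0.522, 0.405] pointing down, gripper open.
Joint ranges: [-178.18, 178.18], [-50.72, 133.34], [12.68, 142.11], [-81.47, 261.47], [9.98, 163.14], [-165.26, 165.26]. Speed limits (degrees/s): [136.94, 136.94, 180, 180, 180, 180].

## Interface

Orientations are given as a 3x3 rotation matrix whose columns are the frame's x, y, z axes.
In Python, from rig import observe, get_image, camera_params, close_job, tip_extent gives the robot as it stands.
- The arm moves only by the shell command python3 -m creep 'ROWS' [FORCE]. ROWS is JSON, a list of rows, each an object with "jaw": the gripper's target within -1 to 1 (shut at 1, half-way at 0, fully open at -1); "travel": the shift along the world's x, y, z in mm, a list of three; "roll": the turn about the world's z in rad. A call has 1 to 12 rows; each row is the pose to reach, as a shift and turn from the pose commanded when the call began; what a row does not reach only later rows make up. A row lasts 1/10 s, in which the tool goes at most 50 mm and 8.59 degrees, less where a joint would pass 70% of its speed; a pose out of reach is approached as far as the arm can. A call with a gripper value outside its range is refused whole. The fingers move at their own pace and stop on an object; FORCE is the grip in N (left out, the last holds). Time passes only in rows, so rows that repeat a pose let the fingers close. It gives the time, the measured TCP pose, the force, the opening and the grip force at its end, in the units of the state.
- observe(): the state, without advancing time (a new reading comes with each control period).
- get_image(name): name is "scene" or "top" or "wrist"; returns (picture, depth): 420x560x3 uint8, red, green, blue; 420x560 float32, m along the optical axis (not along the pixel's ray), 0 where there is no reading.
- camera_params(name): a dict with "mtx" (3x3 intrinsics, pixels), "extrinsics" (4x4, takes a point from camera to world coordinates). Camera axes: x right, y down, z forward; pixel columns grow to the right and rows downward; lengths in m; the calibration is good to about 2 mm. The wrist camera is an equidistant fisheye: a pixel r from the principal point sees the ray r / f radians off the axis. A picture is of the moment at which its call begins: read the wrist's pose just before it. camera_params takes no time and is no camera call; for the wrist camera it gives the pose at the moment of the call.
- close_job(): hands the job in; it is judged then, once.
The state is a dict: "time_s": time; "q": joint angles; "qvel": joint speeds; "joint_efforts": joint torques, N m; "position": TCP position; "tool_rot": TCP orientation; "ft_force": force on the tool from outside, world axes, zero at the start; "wrist_torque": the same for the moment, N m; "grip_width": finger opening in m; "gripper_force": force on a finger pad.
Only numpy, scipy, OpenCV 4.12 (cv2) and the standard library are available. Lean on these libraries where they do the work, as an engineer would, in place of code of your own. Each camera call takes 0.05 s, during which the arm holds its last target. There are 200 camera calls.

## Working session

There is one attempt and no reset: what is moved stays moved. The work goes in short steps, Python scripts to look and compute and a shell command to move; the robot and the scene stay as the last step left them, time stands still between calls to the robot, and variables do not carry over. Pictures are saved under pics/ and viewed, at most 10 in all, crops included, and the job is handed in when it is done.

```bash
mkdir -p pics; ls
python3 - <<'E'
from rig import *
import cv2,numpy as np
o=observe(); print(o); print(tip_extent if not callable(tip_extent) else tip_extent())
for n in ["scene","top"]:
    p,d=get_image(n); cv2.imwrite(f"pics/{n}.png",p[:,:,::-1]); np.savez(f"{n}.npz",p=p,d=d,K=camera_params(n)["mtx"],T=camera_params(n)["extrinsics"])
    print(camera_params(n))
E
```

```text
pics
{'time_s': 0.0, 'q': array([-8.40132691e+01,  2.18421160e+01,  7.43854777e+01,  1.75600991e-03,
        8.38585918e+01, -1.23360962e+01]), 'qvel': array([ 0.02365756, -0.10730756,  0.02258596,  0.06672798, -0.07721407,
        0.05788281]), 'joint_efforts': array([ 9.54907337e-04, -4.48466706e+01, -2.31270772e+01, -1.72111236e-04,
        4.85161494e-03,  6.96609789e-06]), 'position': array([ 0.17289675, -0.52207283,  0.40409677]), 'tool_rot': array([[ 9.49301365e-01,  3.14367463e-01, -1.26581198e-04],
       [ 3.14367292e-01, -9.49300246e-01,  1.49919352e-03],
       [ 3.51134101e-04, -1.46297944e-03, -9.99998868e-01]]), 'ft_force': array([-0.33813135,  0.32872122, -1.29862086]), 'wrist_torque': array([-0.0514926 , -0.02741143,  0.03136942]), 'gripper_force': 0.0, 'grip_width': 0.08571596039425218}
0.1734
{'mtx': array([[387.01127326,   0.        , 287.76911647],
       [  0.        , 387.01127326, 209.90022637],
       [  0.        ,   0.        ,   1.        ]]), 'extrinsics': array([[-0.83291751,  0.46726993, -0.29649155,  0.92257258],
       [ 0.55324989,  0.71546021, -0.42665121,  0.48046613],
       [ 0.01276663, -0.51939918, -0.85443637,  1.08916133],
       [ 0.        ,  0.        ,  0.        ,  1.        ]])}
{'mtx': array([[478.7013854 ,   0.        , 278.1577367 ],
       [  0.        , 478.7013854 , 209.12612622],
       [  0.        ,   0.        ,   1.        ]]), 'extrinsics': array([[ 0.01180884, -0.99762071,  0.06792259,  0.47755657],
       [-0.99992008, -0.01147472,  0.00530718,  0.0037469 ],
       [-0.00451516, -0.06797984, -0.99767648,  1.561602  ],
       [ 0.        ,  0.        ,  0.        ,  1.        ]])}
```

View pics/scene.png

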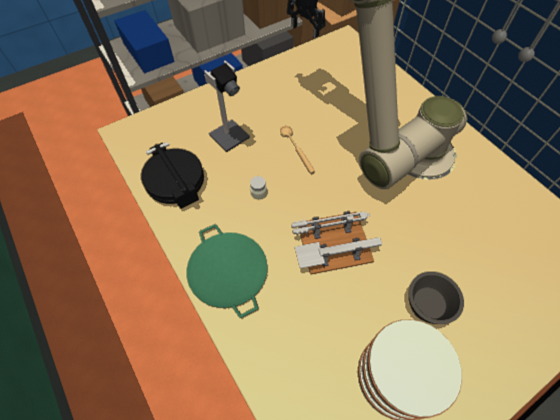

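View pics/top.png

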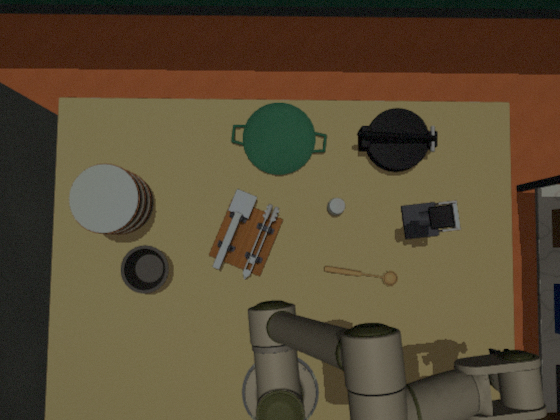

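Run:
```python
import cv2,numpy as np
s=np.load("scene.npz");t=np.load("top.npz")
a=s["p"][195:285,280:400];b=t["p"][180:285,200:300];c=s["p"][55:155,190:260];e=t["p"][195:245,395:470]
f=lambda im,w,h:cv2.resize(im,(w,h),interpolation=cv2.INTER_CUBIC)
o=np.vstack([np.hstack([f(a,400,300),f(b,400,300)]),np.hstack([f(c,400,300),f(e,400,300)])])
cv2.imwrite("pics/crop.png",o[:,:,::-1])
def cloud(z):
    d=z["d"];v,u=np.mgrid[:420,:560];K=z["K"]
    P=np.stack([(u-K[0,2])/K[0,0]*d,(v-K[1,2])/K[1,1]*d,d],-1)
    return P@z["T"][:3,:3].T+z["T"][:3,3]
for n,z in(("scene",s),("top",t)):
    P=cloud(z);np.save(n+"_P.npy",P)
    print(n,"table z",np.median(P[300:,:][...,2]))
P=np.load("top_P.npy")
for lab,sl in(("stand",(slice(195,245),slice(395,470))),("rack",(slice(180,285),slice(200,300)))):
    Q=P[sl].reshape(-1,3);
    for lo,hi in((.008,.03),(.03,.055),(.055,.08),(.1,.25),(.25,.29),(.29,.4)):
        m=(Q[:,2]>lo)&(Q[:,2]<hi)
        if m.sum():print(lab,lo,hi,m.sum(),Q[m].mean(0).round(3),Q[m].min(0).round(3),Q[m].max(0).round(3))
```

```text
scene table z -0.0010107042721808623
top table z 0.0018414183621149327
stand 0.008 0.03 805 [ 0.548 -0.438  0.014] [ 0.481 -0.606  0.008] [ 0.635 -0.388  0.024]
stand 0.25 0.29 232 [ 0.549 -0.415  0.284] [ 0.511 -0.472  0.263] [ 0.586 -0.365  0.29 ]
stand 0.29 0.4 723 [ 0.548 -0.42   0.305] [ 0.511 -0.47   0.29 ] [ 0.59  -0.366  0.319]
rack 0.008 0.03 2148 [0.482 0.109 0.013] [ 0.34  -0.055  0.008] [0.679 0.264 0.029]
rack 0.03 0.055 444 [0.555 0.118 0.052] [0.36  0.012 0.03 ] [0.643 0.214 0.055]
rack 0.055 0.08 1123 [0.507 0.121 0.06 ] [0.363 0.012 0.055] [0.642 0.213 0.076]
```

View pics/crop.png

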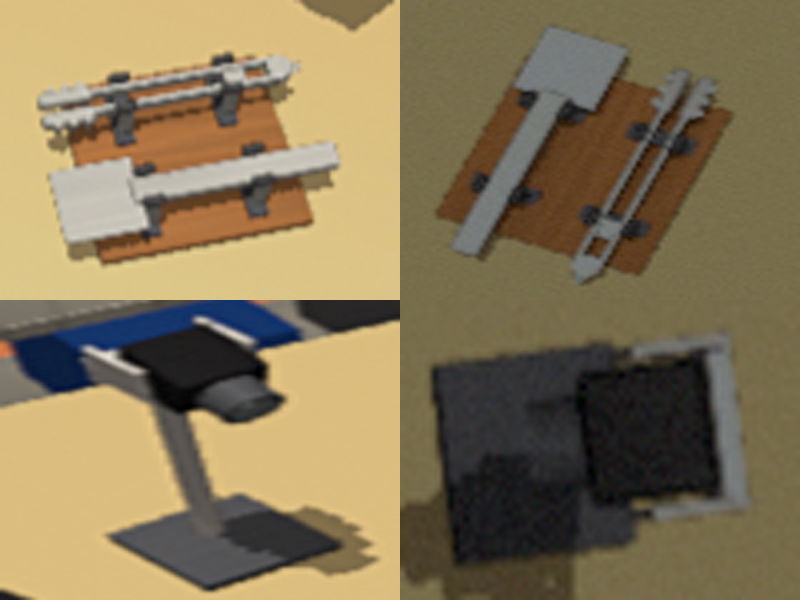

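```bash
python3 - <<'E'
import cv2,numpy as np
for n,sl in(("top",(slice(195,245),slice(395,470))),("scene",(slice(55,125),slice(190,260)))):
    z=np.load(n+".npz");P=np.load(n+"_P.npy")[sl];g=z["p"][sl].max(2)
    m=(P[...,2]>.255)&(P[...,2]<.34)&(abs(P[...,0]-.55)<.07)&(abs(P[...,1]+.42)<.1)
    print(n,m.sum(),np.percentile(g[m],[5,25,50,75,95]))
    Q=P[m&(g<60)]
    # plane fit robust for the top face
    best=Q[Q[:,2]>np.percentile(Q[:,2],40)] if n=="scene" else Q
    for _ in range(8):
        c=best.mean(0);w,v=np.linalg.eigh(np.cov((best-c).T));nn=v[:,0]*np.sign(v[2,0]);r=(Q-c)@nn
        best=Q[abs(r)<.005]
    print(" plane n",nn.round(3),"c",c.round(4),len(best),"tilt",np.arccos(nn[2]),"yaw of lean",np.degrees(np.arctan2(nn[1],nn[0])),"rms",np.std((best-c)@nn))
    r=cv2.minAreaRect(best[:,:2].astype(np.float32)*1000);print(" rect mm",r)
    # light yoke
    Y=P[m&(g>90)];print(" yoke",len(Y),cv2.minAreaRect(Y[:,:2].astype(np.float32)*1000) if len(Y)>3 else 0, Y.mean(0) if len(Y) else 0)
# tongs & spatula & rack board
z=np.load("top.npz");P=np.load("top_P.npy");p=z["p"].astype(int)
m=(p.max(2)-p.min(2)<35)&(p.max(2)>95)&(P[...,2]>.035)&(P[...,2]<.085)
m[:, :200]=0;m[:,300:]=0;m[:180]=0;m[290:]=0
n,l,st,ce=cv2.connectedComponentsWithStats(m.astype(np.uint8))
K,T=z["K"],z["T"]
def cast(uv,h):
    d=np.c_[(uv-K[:2,2])/K[0,0],np.ones(len(uv))]@T[:3,:3].T;o=T[:3,3];return o+d*((h-o[2])/d[:,2:])
for i in range(1,n):
    if st[i,4]<40: continue
    v,u=np.where(l==i);Q=cast(np.c_[u,v].astype(float),.059)
    r=cv2.minAreaRect(Q[:,:2].astype(np.float32)*1000);print("comp",st[i],r,"z",np.median(P[l==i][:,2]))
o=p[...,0]-p[...,2];mm=(o>45)&(np.arange(560)>195)&(np.arange(560)<300);mm[:180]=0;mm[290:]=0
v,u=np.where(mm);Q=cast(np.c_[u,v].astype(float),.012);print("board",len(u),cv2.minAreaRect(Q[:,:2].astype(np.float32)*1000))
E
python3 - <<'E'
from rig import *
import cv2,numpy as np
c=camera_params("wrist");p,d=get_image("wrist");np.savez("w0.npz",p=p,d=d,K=c["mtx"],T=c["extrinsics"]);cv2.imwrite("pics/w0.png",p[:,:,::-1]);print(c)
E
```

```text
top 955 [ 17.   26.   31.   56.5 122. ]
 plane n [-0.045  0.376  0.925] c [ 0.5474 -0.4096  0.3042] 550 tilt 0.38856506831127685 yaw of lean 96.75574082521754 rms 0.002423011815431423
 rect mm ((546.00927734375, -404.79083251953125), (59.314476013183594, 79.40018463134766), 7.993088245391846)
 yoke 184 ((550.9871215820312, -442.71954345703125), (77.6766586303711, 51.936893463134766), 7.443603515625) [ 0.5512555  -0.45304322  0.29593188]
scene 752 [ 10.    31.    35.5   87.   160.35]
 plane n [-0.024  0.312  0.95 ] c [ 0.5486 -0.4139  0.3071] 317 tilt 0.31779609466242265 yaw of lean 94.44553500791343 rms 0.002040132032724494
 rect mm ((547.1753540039062, -416.2759094238281), (59.753570556640625, 56.65983581542969), 7.717996597290039)
 yoke 164 ((547.8868408203125, -417.8397521972656), (81.00747680664062, 100.13999938964844), 5.451608657836914) [ 0.56495661 -0.42641537  0.29363624]
comp [213 189  44  80 880] ((512.6646118164062, 159.75439453125), (68.08546447753906, 256.364013671875), 67.40437316894531) z 0.056453093861209114
comp [263 204  10  21  64] ((564.9995727539062, 50.258075714
[... 225 characters left out ...]
56480660844
comp [243 249  17  31 116] ((409.09637451171875, 97.49102783203125), (22.348499298095703, 103.8813705444336), 68.1643295288086) z 0.058089106572028704
board 2902 ((500.99005126953125, 110.68069458007812), (352.13763427734375, 334.8417663574219), 0.6431183218955994)
{'mtx': array([[325.1922621 ,   0.        , 280.69027418],
       [  0.        , 325.1922621 , 215.59039393],
       [  0.        ,   0.        ,   1.        ]]), 'extrinsics': array([[ 0.31422572, -0.89790959, -0.30825405,  0.25201561],
       [-0.94934467, -0.29809615, -0.09941517, -0.49599524],
       [-0.00262351,  0.32387814, -0.94609517,  0.37415085],
       [ 0.        ,  0.        ,  0.        ,  1.        ]])}
```

View pics/w0.png

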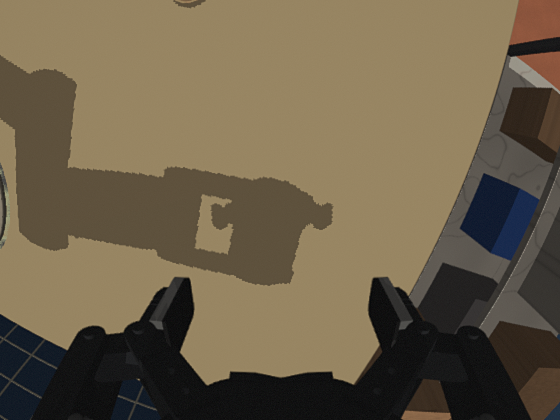

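The top view shows the tongs running from tail (247,277) to jaws (277,207), with the spatula to their left. The camera head is at (443,215) and looks toward world +y, sloping down about 0.35 rad. The wrist view shows only bare table.

The moves have no pitch, so I plan to grip forward of the tongs' centre and let them pivot in the pads.

```bash
python3 -m creep '[{"jaw":-1,"travel":[160,290,-20],"roll":1.2},{"jaw":-1,"travel":[160,290,-20],"roll":1.2},{"jaw":-1,"travel":[160,290,-20],"roll":1.2},{"jaw":-1,"travel":[160,290,-20],"roll":1.2},{"jaw":-1,"travel":[160,290,-20],"roll":1.2},{"jaw":-1,"travel":[160,290,-20],"roll":1.2},{"jaw":-1,"travel":[160,290,-20],"roll":1.2},{"jaw":-1,"travel":[326,584,-20],"roll":2.43},{"jaw":-1,"travel":[326,584,-20],"roll":2.43},{"jaw":-1,"travel":[326,584,-20],"roll":2.43},{"jaw":-1,"travel":[326,584,-20],"roll":2.43},{"jaw":-1,"travel":[326,584,-20],"roll":2.43}]' 40
```

```text
time_s: 1.35
position: [0.4564, -0.0123, 0.3847]
tool_rot: [[-0.527, 0.85, 0.0], [0.85, 0.527, -0.0], [-0.0, -0.0, -1.0]]
ft_force: [1.0, -0.2, -0.4]
grip_width: 0.0853
gripper_force: 0.0
```

```bash
python3 -m creep '[{"jaw":-1,"travel":[42,74,-30],"roll":0.62},{"jaw":-1,"travel":[42,74,-30],"roll":0.62},{"jaw":-1,"travel":[42,74,-30],"roll":0.62},{"jaw":-1,"travel":[42,74,-30],"roll":0.62},{"jaw":-1,"travel":[42,74,-30],"roll":0.62},{"jaw":-1,"travel":[42,74,-30],"roll":0.62},{"jaw":-1,"travel":[42,74,-30],"roll":0.62}]'
cat > h.py <<'E'
import numpy as np,cv2
from rig import *
def grab(n):
    c=camera_params(n);p,d=get_image(n);cv2.imwrite(f"pics/{n}_{observe()['time_s']:.2f}.png",p[:,:,::-1]);return p,d,c["mtx"],c["extrinsics"]
def rays(uv,K,T,fish=True):
    uv=np.atleast_2d(np.asarray(uv,float));x=(uv-K[:2,2])/K[0,0]
    if fish:
        r=np.linalg.norm(x,axis=1,keepdims=True)+1e-12;d=np.c_[x/r*np.sin(r),np.cos(r)]
    else: d=np.c_[x,np.ones(len(x))]
    return d@T[:3,:3].T
def onplane(uv,K,T,h,fish=True):
    d=rays(uv,K,T,fish);o=T[:3,3];return o+d*((h-o[2])/d[:,2:])
def depthpts(d,K,T,fish=True):
    v,u=np.mgrid[:420,:560];r=rays(np.c_[u.ravel(),v.ravel()],K,T,fish)
    return (T[:3,3]+r*(d.ravel()/(r@T[:3,2]))[:,None]).reshape(420,560,3)
E
python3 - <<'E'
from h import *
print(observe()["position"],observe()["tool_rot"][:,1])
p,d,K,T=grab("wrist");P=depthpts(d,K,T);np.savez("w1.npz",p=p,P=P)
q=p.astype(int)
m=((q.max(2)-q.min(2)<30)&(q.max(2)>110)&(P[...,2]>.04)&(P[...,2]<.075)).astype(np.uint8)
n,l,st,ce=cv2.connectedComponentsWithStats(m)
for i in range(1,n):
    if st[i,4]>150:
        v,u=np.where(l==i);Q=onplane(np.c_[u,v],K,T,.059)[:,:2]*1000;print(st[i],cv2.minAreaRect(Q.astype(np.float32)),np.median(P[l==i][:,2]))
E
ls pics
```

```text
time_s: 2.05
position: [0.4978, 0.0594, 0.3548]
tool_rot: [[-0.919, 0.394, 0.0], [0.394, 0.919, -0.0], [-0.0, 0.0, -1.0]]
ft_force: [0.2, -0.3, -0.7]
grip_width: 0.0855
gripper_force: 0.0
[0.49775116 0.05937144 0.35479182] [3.94134437e-01 9.19052797e-01 3.11771061e-05]
[ 347   30   73  273 8280] ((509.1773376464844, 158.84713745117188), (67.74507141113281, 252.59117126464844), 68.27213287353516) 0.059130542661035346
[266  44  13  47 336] ((386.5677185058594, 99.51033782958984), (9.55237102508545, 38.250701904296875), 66.73436737060547) 0.05976838285010366
[291 196  19 107 924] ((544.1195678710938, 58.257808685302734), (16.647253036499023, 107.06135559082031), 68.94258880615234) 0.05960167440069242
[263 210  21  94 868] ((540.5661010742188, 32.51896286010742), (17.777109146118164, 95.51981353759766), 68.45909118652344) 0.05950946289708792
crop.png
scene.png
top.png
w0.png
wrist_2.10.png
```

View pics/wrist_2.10.png

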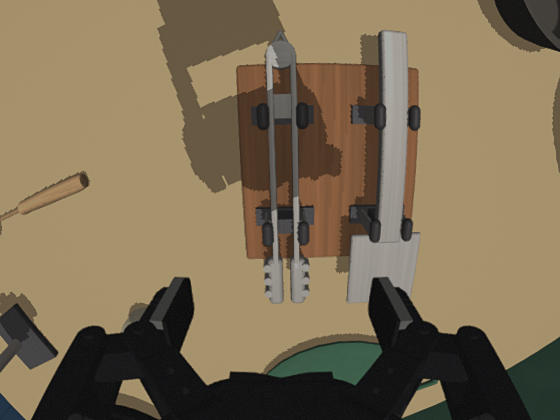

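The wrist view shows the tongs lying vertically in the image. The tail tip is at (280,32), the jaw tips are at (275,303) and (300,303), and the clip rollers are at (263/302,116) and (268/304,233).

Run:
```python
from h import *
c=camera_params("wrist");K,T=c["mtx"],c["extrinsics"]
Q=onplane([[279,32],[287.5,303],[281,50]],K,T,.055);print(Q.round(4))
a=Q[1]-Q[0];print("len",np.linalg.norm(a),"yaw",np.degrees(np.arctan2(a[1],a[0])),"mid",(Q[0]+Q[1])/2)
C=onplane([[263,117],[302,115],[268,233],[304,233]],K,T,.066);print("clips",C.round(4))
r=(C[0]+C[1])/2;f=(C[2]+C[3])/2;print("mid",(r+f)/2,np.linalg.norm(f-r),np.degrees(np.arctan2(*(f-r)[1::-1])))
m=(r+f)/2*.5+(Q[0]+Q[1])/4;a/=np.linalg.norm(a);g=m+.024*a;print("grip",g,"delta mm",(g-observe()["position"])*1000)
```

```text
[[0.3609 0.1165 0.055 ]
 [0.5927 0.026  0.055 ]
 [0.3759 0.1118 0.055 ]]
len 0.2487884957129042 yaw -21.319426507612526 mid [0.4767729  0.07125865 0.055     ]
clips [[0.4215 0.0769 0.066 ]
 [0.432  0.1056 0.066 ]
 [0.5124 0.0412 0.066 ]
 [0.5246 0.0696 0.066 ]]
mid [0.47262674 0.07333818 0.066     ] 0.09846993405779315 -21.356501896042925
grip [0.49705745 0.06357281 0.0605    ] delta mm [  -0.6858179     4.21415812 -294.33374348]
```

```bash
python3 -m creep '[{"jaw":-1,"travel":[-1,4,-20],"roll":0.028},{"jaw":-1,"travel":[-1,4,-50],"roll":0.028},{"jaw":-1,"travel":[-1,4,-80],"roll":0.028},{"jaw":-1,"travel":[-1,4,-110],"roll":0.028},{"jaw":-1,"travel":[-1,4,-135],"roll":0.028},{"jaw":-1,"travel":[-1,4,-150],"roll":0.028},{"jaw":-1,"travel":[-1,4,-151],"roll":0.028},{"jaw":-1,"travel":[-1,4,-151],"roll":0.028}]' 40; python3 -m creep '[{"jaw":1,"travel":[0,0,0],"roll":0},{"jaw":1,"travel":[0,0,0],"roll":0},{"jaw":1,"travel":[0,0,0],"roll":0},{"jaw":1,"travel":[0,0,0],"roll":0},{"jaw":1,"travel":[0,0,0],"roll":0},{"jaw":1,"travel":[0,0,0],"roll":0},{"jaw":1,"travel":[0,0,0],"roll":0},{"jaw":1,"travel":[0,0,0],"roll":0},{"jaw":1,"travel":[0,0,0],"roll":0},{"jaw":1,"travel":[0,0,0],"roll":0}]' 40
```

```text
time_s: 2.9
position: [0.497, 0.0634, 0.2041]
tool_rot: [[-0.931, 0.366, 0.0], [0.366, 0.931, 0.0], [-0.0, 0.0, -1.0]]
ft_force: [0.7, 0.3, -0.2]
grip_width: 0.0857
gripper_force: 0.0
time_s: 3.9
position: [0.4969, 0.0636, 0.2041]
tool_rot: [[-0.931, 0.365, 0.001], [0.365, 0.931, 0.0], [-0.001, 0.0, -1.0]]
ft_force: [-1.2, -0.2, 6.1]
grip_width: 0.0238
gripper_force: 39.4
```

Gripped at a width of 23.8 mm. Next is a slow vertical lift, so the front clip should let go first.

```bash
python3 -m creep '[{"jaw":1,"travel":[0,0,2],"roll":0},{"jaw":1,"travel":[0,0,5],"roll":0},{"jaw":1,"travel":[0,0,8],"roll":0},{"jaw":1,"travel":[0,0,11],"roll":0},{"jaw":1,"travel":[0,0,14],"roll":0},{"jaw":1,"travel":[0,0,17],"roll":0},{"jaw":1,"travel":[0,0,20],"roll":0},{"jaw":1,"travel":[0,0,25],"roll":0},{"jaw":1,"travel":[0,0,30],"roll":0},{"jaw":1,"travel":[0,0,40],"roll":0},{"jaw":1,"travel":[0,0,60],"roll":0},{"jaw":1,"travel":[0,0,80],"roll":0}]'
python3 -m creep '[{"jaw":1,"travel":[0,0,30],"roll":0},{"jaw":1,"travel":[0,0,30],"roll":0},{"jaw":1,"travel":[0,0,30],"roll":0}]'
python3 - <<'E'
from h import *
p,d,K,T=grab("wrist");P=depthpts(d,K,T);np.savez("w2.npz",p=p,P=P,d=d)
R=observe()["tool_rot"];g=observe()["position"]+.155*R[:,2];a=-R[:,0];b=R[:,1]
L=(P-g)@a;W=(P-g)@b;m=(abs(W)<.022)&(P[...,2]>.08)&(P[...,2]<.25)
for lo in np.arange(-.16,.13,.02):
    k=m&(L>lo)&(L<lo+.02)
    if k.sum()>5:print(lo.round(3),k.sum(),np.percentile(P[k][:,2],[50,90]).round(4))
s,ds,K,T=grab("scene")
E
ls pics
```

```text
time_s: 5.1
position: [0.4967, 0.0636, 0.2849]
tool_rot: [[-0.931, 0.365, -0.0], [0.365, 0.931, 0.0], [0.0, -0.0, -1.0]]
ft_force: [0.4, 0.2, -1.7]
grip_width: 0.0234
gripper_force: 40.1
time_s: 5.4
position: [0.4966, 0.0636, 0.3143]
tool_rot: [[-0.931, 0.365, 0.001], [0.365, 0.931, -0.0], [-0.001, 0.0, -1.0]]
ft_force: [-0.3, 0.3, -2.4]
grip_width: 0.0232
gripper_force: 40.2
-0.14 622 [0.1697 0.1706]
-0.12 2520 [0.1695 0.1705]
-0.1 3117 [0.1684 0.1703]
-0.08 2409 [0.1692 0.1703]
-0.06 1593 [0.1696 0.1704]
-0.04 1734 [0.1699 0.238 ]
-0.02 14574 [0.2188 0.2334]
-0.0 1219 [0.17   0.1802]
0.02 606 [0.1696 0.1703]
0.04 20 [0.1618 0.1636]
crop.png
scene.png
scene_5.50.png
top.png
w0.png
wrist_2.10.png
wrist_5.45.png
```

Depth shows the tongs still level, with their top at z = 0.170, so they came out clean without pivoting. I'll tilt them by pressing the jaws' underside gently on the top of the fixed rear clip with a light grip. First I move back along the berth.

```bash
python3 -m creep '[{"jaw":1,"travel":[-30,12,0],"roll":0},{"jaw":1,"travel":[-65,26,0],"roll":0},{"jaw":1,"travel":[-100,39,0],"roll":0},{"jaw":1,"travel":[-127,50,0],"roll":0},{"jaw":1,"travel":[-127,50,-30],"roll":0},{"jaw":1,"travel":[-127,50,-60],"roll":0},{"jaw":1,"travel":[-127,50,-75],"roll":0},{"jaw":1,"travel":[-127,50,-75],"roll":0},{"jaw":1,"travel":[-127,50,-75],"roll":0}]' 30
python3 - <<'E'
from h import *
p,d,K,T=grab("wrist")
s,ds,K,T=grab("scene");cv2.imwrite("pics/s_crop.png",cv2.resize(s[170:300,270:440],(680,520))[:,:,::-1])
E
ls pics|grep wrist
```

```text
time_s: 6.4
position: [0.3699, 0.1136, 0.2387]
tool_rot: [[-0.931, 0.365, -0.001], [0.365, 0.931, 0.0], [0.001, -0.0, -1.0]]
ft_force: [0.0, 0.6, -1.4]
grip_width: 0.0235
gripper_force: 40.1
wrist_2.10.png
wrist_5.45.png
wrist_6.45.png
```

View pics/s_crop.png

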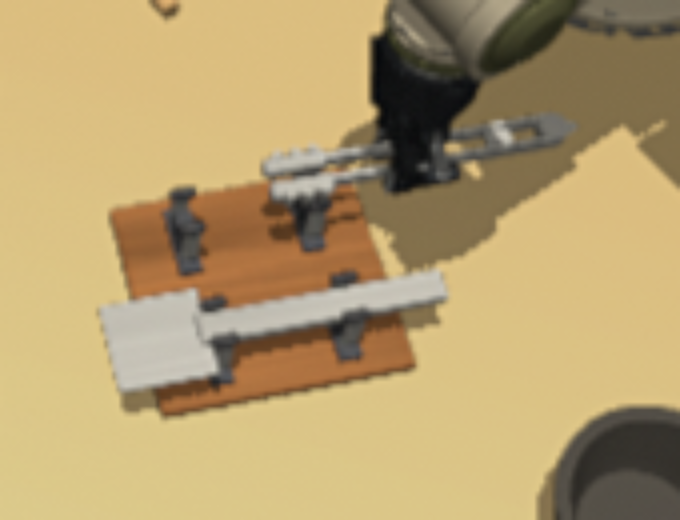

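The crop shows the jaws (300,180) right over the rear clip (312,220), and the spatula is undisturbed. Now I lower slowly with a light grip.

```bash
cat > tilt.py <<'E'
from h import *
p,d,K,T=grab("wrist");P=depthpts(d,K,T);o=observe()
R=o["tool_rot"];g=o["position"]+.155*R[:,2];a=-R[:,0];b=R[:,1]
L=(P-g)@a;W=(P-g)@b;H=P[...,2]-g[2];q=p.astype(int)
m=(abs(W)<.016)&(abs(H-.007)<.005+abs(L)*.5)&(q.max(2)>60)&(abs(L)>.03)&(P[...,2]>.02)
def med(k):
    xs,hs=[],[]
    for lo in np.arange(-.15,.11,.01):
        j=k&(L>lo)&(L<lo+.01)
        if j.sum()>15: xs.append(np.median(L[j]));hs.append(np.percentile(H[j],60))
    return np.array(xs),np.array(hs)
x,h=med(m)
c=np.polyfit(x,h,1)
for _ in range(6):
    k=abs(np.polyval(c,x)-h)<.006
    if k.sum()<4:break
    c=np.polyfit(x[k],h[k],1)
print(np.c_[x,h].round(3).tolist());print("tilt",np.arctan(c[0]),"h0",c[1],"F",o["ft_force"],o["gripper_force"],o["time_s"])
E
python3 -m creep '[{"jaw":1,"travel":[0,0,0],"roll":0},{"jaw":1,"travel":[0,0,-3],"roll":0},{"jaw":1,"travel":[0,0,-6],"roll":0},{"jaw":1,"travel":[0,0,-9],"roll":0},{"jaw":1,"travel":[0,0,-12],"roll":0},{"jaw":1,"travel":[0,0,-14],"roll":0},{"jaw":1,"travel":[0,0,-16],"roll":0},{"jaw":1,"travel":[0,0,-18],"roll":0},{"jaw":1,"travel":[0,0,-20],"roll":0},{"jaw":1,"travel":[0,0,-20],"roll":0}]' 20; python3 tilt.py
```

```text
time_s: 7.5
position: [0.3699, 0.1136, 0.2188]
tool_rot: [[-0.931, 0.365, 0.001], [0.365, 0.931, -0.0], [-0.001, 0.0, -1.0]]
ft_force: [-1.1, 0.6, 4.4]
grip_width: 0.0231
gripper_force: 41.6
[[-0.125, -0.006], [-0.116, -0.005], [-0.105, -0.003], [-0.093, -0.002], [-0.085, -0.002], [-0.076, -0.0], [-0.065, 0.002], [-0.055, 0.003], [-0.045, 0.005], [-0.035, 0.006], [0.031, 0.015], [0.057, -0.018], [0.064, -0.018]]
tilt 0.1372073521835506 h0 0.0107576083624736 F [-1.80801968  0.56576572  3.48844493] 41.56660437583923 7.55
```

```bash
python3 -m creep '[{"jaw":1,"travel":[0,0,-2],"roll":0},{"jaw":1,"travel":[0,0,-4],"roll":0},{"jaw":1,"travel":[0,0,-6],"roll":0},{"jaw":1,"travel":[0,0,-8],"roll":0},{"jaw":1,"travel":[0,0,-9],"roll":0},{"jaw":1,"travel":[0,0,-10],"roll":0},{"jaw":1,"travel":[0,0,-10],"roll":0}]' 20; python3 tilt.py
```

```text
time_s: 8.25
position: [0.3701, 0.1136, 0.209]
tool_rot: [[-0.931, 0.365, 0.002], [0.365, 0.931, -0.0], [-0.002, 0.001, -1.0]]
ft_force: [-1.9, 1.0, 6.0]
grip_width: 0.0232
gripper_force: 43.2
[[-0.132, -0.03], [-0.125, -0.027], [-0.115, -0.025], [-0.105, -0.021], [-0.095, -0.018], [-0.085, -0.017], [-0.075, -0.013], [-0.065, -0.009], [-0.055, -0.005], [-0.045, -0.002], [-0.035, 0.001], [0.057, -0.008]]
tilt 0.30524175271513576 h0 0.01146169265446311 F [-0.89027918 -0.00627207  6.19991907] 43.111422657966614 8.3
```

Tilt is now 0.305 rad. I tighten the grip, lift, and go to a standoff in front of the lens to measure it properly.

```bash
python3 -m creep '[{"jaw":1,"travel":[0,0,0],"roll":0},{"jaw":1,"travel":[0,0,0],"roll":0},{"jaw":1,"travel":[0,0,15],"roll":0},{"jaw":1,"travel":[0,0,40],"roll":0},{"jaw":1,"travel":[0,0,75],"roll":0},{"jaw":1,"travel":[0,0,115],"roll":0},{"jaw":1,"travel":[0,0,151],"roll":0},{"jaw":1,"travel":[0,0,151],"roll":0}]' 70; python3 -m creep '[{"jaw":1,"travel":[14,-24,0],"roll":-0.1},{"jaw":1,"travel":[28,-48,0],"roll":-0.2},{"jaw":1,"travel":[42,-72,0],"roll":-0.3},{"jaw":1,"travel":[56,-97,0],"roll":-0.42},{"jaw":1,"travel":[70,-121,0],"roll":-0.53},{"jaw":1,"travel":[84,-145,0],"roll":-0.64},{"jaw":1,"travel":[97,-169,0],"roll":-0.75},{"jaw":1,"travel":[111,-193,0],"roll":-0.85},{"jaw":1,"travel":[125,-217,0],"roll":-0.95},{"jaw":1,"travel":[138,-241,0],"roll":-1.06},{"jaw":1,"travel":[138,-241,0],"roll":-1.06},{"jaw":1,"travel":[138,-241,0],"roll":-1.06}]'; python3 tilt.py; ls -t pics | head -1
```

```text
time_s: 9.1
position: [0.3701, 0.1137, 0.3632]
tool_rot: [[-0.931, 0.365, 0.008], [0.365, 0.931, -0.0], [-0.008, 0.003, -1.0]]
ft_force: [0.7, -0.8, -2.7]
grip_width: 0.0231
gripper_force: 68.9
time_s: 10.3
position: [0.5077, -0.1275, 0.3583]
tool_rot: [[-0.137, 0.991, -0.002], [0.991, 0.137, 0.001], [0.002, -0.002, -1.0]]
ft_force: [-0.3, 0.2, -2.6]
grip_width: 0.0229
gripper_force: 68.9
[[-0.132, -0.029], [-0.124, -0.026], [-0.115, -0.023], [-0.106, -0.02], [-0.095, -0.017], [-0.085, -0.016], [-0.075, -0.013], [-0.065, -0.008], [-0.055, -0.005], [-0.045, -0.002], [-0.035, 0.001], [0.034, 0.009]]
tilt 0.2388165950355805 h0 0.005719944258273729 F [-0.29878041  0.34777528 -2.19244713] 68.90782356262207 10.35
wrist_10.35.png
```

View pics/wrist_10.35.png

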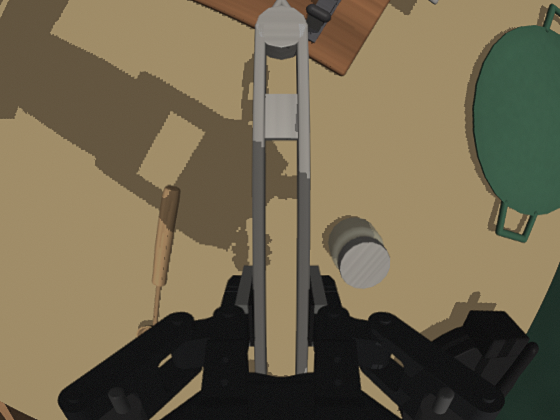

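```bash
python3 - <<'E'
from h import *
rng=np.random.default_rng(0)
for n,sl in(("top",(slice(195,245),slice(380,470))),("scene",(slice(55,125),slice(190,270)))):
    D=[];G=[]
    for _ in range(8):
        p,d=get_image(n);D.append(d);G.append(p)
    c=camera_params(n);K,T=c["mtx"],c["extrinsics"]
    d=np.mean(D,0);p=np.mean(G,0);np.savez(n+"_avg.npz",d=d,p=p)
    cv2.imwrite(f"pics/{n}_c.png",cv2.resize(p[sl].astype(np.uint8),None,fx=4,fy=4,interpolation=cv2.INTER_CUBIC)[:,:,::-1])
    P=depthpts(d,K,T,False)[sl];g=p[sl].max(2)
    m=(P[...,2]>.22)&(P[...,2]<.34)&(abs(P[...,0]-.55)<.06)&(abs(P[...,1]+.4)<.1)&(g<70)
    Q=P[m];rest=Q
    for it in range(3):
        best=None
        for _ in range(600):
            t=rest[rng.choice(len(rest),3,False)];nn=np.cross(t[1]-t[0],t[2]-t[0]);l=np.linalg.norm(nn)
            if l<2e-5: continue
            k=abs((rest-t[0])@nn/l)<.0015
            if best is None or k.sum()>best.sum():best=k
        B=rest[best];cc=B.mean(0);w,v=np.linalg.eigh(np.cov((B-cc).T));nn=v[:,0]*np.sign(v[2,0] if abs(v[2,0])>.3 else v[1,0])
        print(n,len(B),"n",nn.round(3),"c",cc.round(4),"slope",np.arctan2(np.hypot(*nn[:2]),nn[2]).round(3),"yaw",np.degrees(np.arctan2(nn[1],nn[0])).round(1),"rms",np.std((B-cc)@nn).round(4),[np.round(z,1) for z in cv2.minAreaRect(B[:,:2].astype(np.float32)*1000)])
        rest=rest[~best]
        if len(rest)<40:break
    if n=="scene":
        for r in range(22,42,2): print(r+55,[tuple((P[r,c]*1000).round().astype(int))+(int(g[r,c]),) for c in range(32,56,3)])
E
python3 -c "
import cv2,numpy as np
a=cv2.imread('pics/scene_c.png');b=cv2.imread('pics/top_c.png');h=max(len(a),len(b));f=lambda i:np.pad(i,((0,h-len(i)),(0,0),(0,0)))
cv2.imwrite('pics/both.png',np.hstack([f(a),f(b)]))"
```

```text
top 429 n [-0.033  0.297  0.954] c [ 0.5482 -0.4166  0.3072] slope 0.304 yaw 96.4 rms 0.0007 [array([ 547.7, -416.5]), array([58.1, 55.6]), np.float64(6.3)]
top 96 n [-0.062  0.334  0.941] c [ 0.5436 -0.3923  0.295 ] slope 0.347 yaw 100.4 rms 0.0008 [array([ 546.2, -405.9]), array([59.5, 79.5]), np.float64(7.0)]
top 45 n [0.102 0.46  0.882] c [ 0.5463 -0.3983  0.2961] slope 0.491 yaw 77.5 rms 0.0007 [array([ 547.3, -405. ]), array([51. , 77.6]), np.float64(23.2)]
scene 276 n [-0.037  0.314  0.949] c [ 0.5476 -0.4152  0.3079] slope 0.321 yaw 96.7 rms 0.0007 [array([ 547. , -416.1]), array([56.1, 52. ]), np.float64(8.1)]
scene 64 n [0.989 0.145 0.009] c [ 0.5749 -0.4092  0.2878] slope 1.562 yaw 8.3 rms 0.0005 [array([ 574.9, -411.9]), array([ 2.3, 47.6]), np.float64(7.6)]
scene 48 n [ 0.115 -0.946  0.302] c [ 0.5417 -0.3726  0.2684] slope 1.264 yaw -83.1 rms 0.0005 [array([ 541.9, -372.8]), array([34.9, 10.9]), np.float64(10.2)]
77 [(np.int64(558), np.int64(-405), np.int64(305), 35), (np.int64(550), np.int64(-401), np.int64(305), 34), (np.int64(542), np.int64(-398), np.int64(304), 33),
[... 3310 characters left out ...]
64(-373), np.int64(270), 74), (np.int64(551), np.int64(-373), np.int64(265), 55), (np.int64(539), np.int64(-376), np.int64(257), 52), (np.int64(412), np.int64(-632), np.int64(2), 203), (np.int64(402), np.int64(-625), np.int64(3), 227), (np.int64(391), np.int64(-619), np.int64(1), 226)]
95 [(np.int64(548), np.int64(-456), np.int64(192), 94), (np.int64(459), np.int64(-646), np.int64(3), 229), (np.int64(448), np.int64(-641), np.int64(2), 183), (np.int64(550), np.int64(-377), np.int64(254), 56), (np.int64(428), np.int64(-628), np.int64(3), 185), (np.int64(418), np.int64(-622), np.int64(2), 229), (np.int64(408), np.int64(-614), np.int64(3), 226), (np.int64(397), np.int64(-609), np.int64(1), 226)]
```

View pics/both.png

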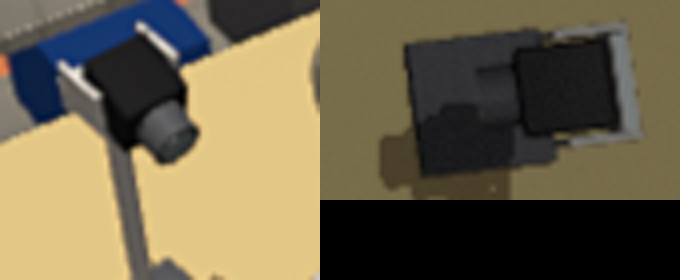

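The averaged fits give the camera as yaw ≈ 97°, down-slope ≈ 0.31 rad and lens glass near (0.542, -0.371, 0.268), so the view point is about (0.5335, -0.304, 0.2455). The tongs' tilt of 0.30 matches. Now I approach along the line of sight.

```bash
python3 -m creep '[{"jaw":1,"travel":[4,-20,7],"roll":-0.016},{"jaw":1,"travel":[7,-40,8],"roll":-0.016},{"jaw":1,"travel":[10,-58,8],"roll":-0.016},{"jaw":1,"travel":[12,-70,8],"roll":-0.016},{"jaw":1,"travel":[14,-76,8],"roll":-0.016},{"jaw":1,"travel":[14,-79,8],"roll":-0.016},{"jaw":1,"travel":[14,-79,8],"roll":-0.016},{"jaw":1,"travel":[14,-79,8],"roll":-0.016},{"jaw":1,"travel":[14,-79,8],"roll":-0.016}]'; python3 tilt.py
python3 - <<'E'
from h import *
o=observe();R=o["tool_rot"];a=-R[:,0];b=R[:,1];g=o["position"]+.155*R[:,2]
for n in("scene","top"):
    ds=[get_image(n) for _ in range(5)];c=camera_params(n);P=depthpts(np.mean([d for _,d in ds],0),c["mtx"],c["extrinsics"],False);p=ds[0][0]
    cv2.imwrite(f"pics/{n}_end.png",p[:,:,::-1])
    if n=="scene":cv2.imwrite("pics/end_c.png",cv2.resize(p[50:170,190:350],(800,600),interpolation=cv2.INTER_CUBIC)[:,:,::-1])
    L=(P-g)@a;W=(P-g)@b;H=P[...,2]-g[2]
    m=(abs(W)<.026)&(H>-.06)&(H<.07)&(L>.03)&(L<.125)
    for lo in np.arange(.03,.12,.01):
        k=m&(L>lo)&(L<lo+.01)
        if k.sum():print(n,lo.round(2),k.sum(),"H",np.percentile(H[k],[20,80]).round(3),"W",W[k].min().round(3),W[k].max().round(3))
    if m.sum():print(n,"maxL",np.percentile(L[m],99.5))
E
```

```text
time_s: 12.05
position: [0.5218, -0.2059, 0.3678]
tool_rot: [[-0.121, 0.993, -0.0], [0.993, 0.121, 0.0], [0.0, 0.0, -1.0]]
ft_force: [0.8, -0.5, -1.2]
grip_width: 0.0232
gripper_force: 68.9
[[-0.132, -0.028], [-0.125, -0.026], [-0.115, -0.023], [-0.106, -0.02], [-0.095, -0.017], [-0.085, -0.016], [-0.075, -0.013], [-0.065, -0.008], [-0.055, -0.005], [-0.045, -0.002], [-0.035, 0.001]]
tilt 0.29003284482277425 h0 0.011190998687242368 F [-0.06695857  0.53017309 -1.58270567] 68.86085629463196 12.1
scene 0.03 7 H [0.015 0.022] W 0.008 0.011
scene 0.04 1 H [0.024 0.024] W 0.006 0.006
scene 0.05 7 H [0.024 0.029] W 0.009 0.02
scene 0.06 16 H [0.029 0.031] W 0.004 0.018
scene 0.07 27 H [0.03  0.034] W -0.009 0.02
scene 0.08 38 H [0.031 0.038] W -0.013 0.02
scene 0.09 21 H [0.034 0.04 ] W -0.016 0.026
scene maxL 0.09770117119135417
top 0.11 1 H [-0.029 -0.029] W 0.023 0.023
top maxL 0.11464424737495447
```

View pics/end_c.png

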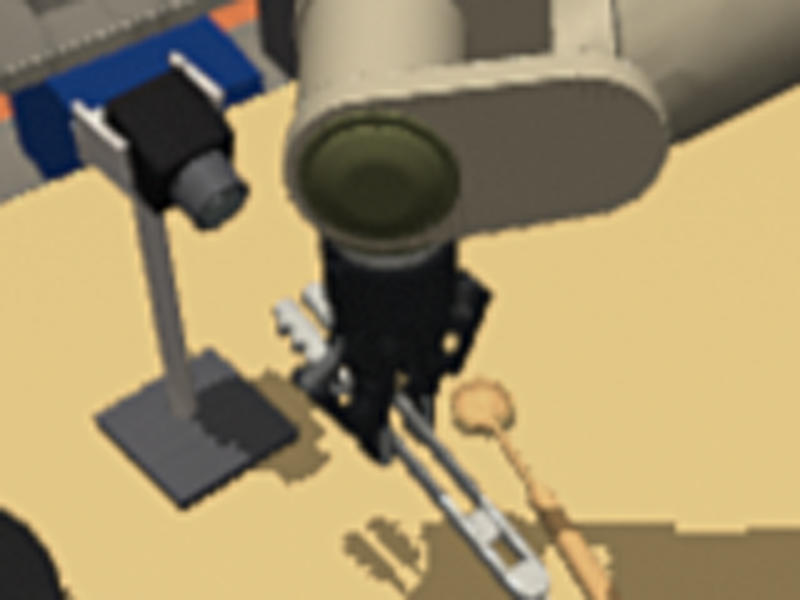

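The view shows the jaws (290,310) pointing at the lens (225,190) with clear air between them. The measured jaw tip is about (0.534, -0.303, 0.246), at the target.

```bash
python3 -m creep '[{"jaw":1,"travel":[0,0,0],"roll":0},{"jaw":1,"travel":[0,0,0],"roll":0},{"jaw":1,"travel":[0,0,0],"roll":0}]'; python3 -c "from rig import *;print(close_job())"
```

```text
time_s: 12.9
position: [0.5218, -0.2064, 0.3677]
tool_rot: [[-0.121, 0.993, -0.0], [0.993, 0.121, 0.0], [0.0, -0.0, -1.0]]
ft_force: [0.3, 0.3, -1.8]
grip_width: 0.023
gripper_force: 68.9
the job is handed in; nothing more can be done
None
```

The job is handed in (verdict not reported): the tongs are held still at about 69 N, jaws to the lens, tip by my measurements within about 5 mm of the view point, and tilted about 0.29 rad against the camera's 0.31.

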